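# Set a printed panel to dry on the sloping rest and hang its timer

## Robot

A 6-joint arm with a two-finger parallel gripper is mounted at the origin on a cart in front of the work surface, level with it; the furniture and walls round the work are solid. World frame = base frame: x ahead of the robot, y to its left, z up, the work surface at z = 0. Lengths are in m, angles in rad, forces in N, time in s.
With the tool pointing down it reaches from about 0.275 to 0.875 m from the base axis. Payload 12.5 kg.
Tool frame: the origin (TCP) lies on the centre line of the jaws, within the pads' length; the fingertips stand r.finger_overhang ahead of it and the grasp point (between the pads) lies 3 mm ahead of it (r.finger_overhang is the distance from the TCP to the fingertips, in m); z points along the fingers, y is the direction in which the jaws open and shut (so a half turn about z gives the same grasp; the last joint's range is limited). The gripper opens to 85 mm and grips with 20 to 120 N. Pads are 22 mm wide; open, the fingers measure 114 mm over their backs; the gripper's body (76 mm by 85 mm) begins 54 mm behind the grasp point. The pads swing forward as they close: fully open they stand 13 mm farther back than shut.
Start: joints at [1.023, 0.351, 1.652, -0, 1.139, -0.085], TCP at [0.246, 0.492, 0.253] pointing down, gripper open.
Joint ranges: [-2.75, 2.75], [-0.79, 2.1], [0.01, 2.65], [-1.57, 4.71], [0.07, 3.14], [-2.87, 2.87]. Speed limits (rad/s): [2.22, 2.22, 2.79, 3.14, 3.14, 3.14].

## Interface

Orientations are given as a unit quaternion [x, y, z, w].
In Python, from cell import r, optics gives the robot as it stands. The module is installed in compiled form; this text tells all that it offers. Calls block until the motion is done:
- r.move_to(position, orientation): joint-space move of the TCP to a pose.
- r.move_linear(position, rot=None, vel=0.15): straight line of the TCP; rot=None keeps the orientation; vel is the mean speed in m/s.
- r.set_joints(angles): joint-space move.
- r.set_gripper(opening, squeeze=None): opening from 0.0 (shut) to 1.0 (fully open); squeeze is the grip in N (None keeps the last); returns when the fingers have stopped.
- r.sleep(seconds).
- r.inverse_kinematics(position, orientation): joint angles nearest the present ones, or None.
- optics.get_image(name): name is "scene" or "top" or "wrist"; returns a dict with "pixels" (400x640x3 uint8, red, green, blue), "depth" (400x640 float32, m along the optical axis (not along the pixel's ray), 0 where there is no reading), "fx", "fy", "cx", "cy" (pixels), "D" ([k1, k2, p1, p2, k3] as OpenCV has them; the pictures are not rectified), "camera_from_world" (4x4, takes a point from world to camera coordinates); the wrist camera has in their place "mount" (4x4, takes a point from camera to tool coordinates, whose origin is the TCP and whose axes are the flange's). Camera axes: x right, y down, z forward; pixel columns grow to the right and rows downward; lengths in m; the calibration is good to about 2 mm. A picture is of the moment at which its call begins: read the wrist's pose just before it.
A pose or a line that the arm cannot do raises r.PlanningError and nothing moves.
- r.hand_in(): hands the job in, once; it reports no verdict.
Readings, each from a call of its own:
- r.current_t(): time.
- r.current_q(): joint angles.
- r.current_qvel(): joint speeds.
- r.current_effort(): joint torques, N m.
- r.current_tool_pos(): TCP position.
- r.current_ee_rot(): TCP orientation.
- r.current_contact_force(): force on the tool from outside, world axes, zero at the start.
- r.current_torque(): the same for the moment, N m.
- r.current_opening(): opening from 0.0 (shut) to 1.0 (fully open).
Only numpy, scipy, OpenCV 4.12 (cv2) and the standard library are available. Lean on these libraries where they do the work, as an engineer would, in place of code of your own. Each camera call takes 0.05 s, during which the arm holds its last target.

## Task

Put the freshly printed panel to dry: lay it print side up on the sloping board of the drying rest, long way up the slope, square on the board, with its lower short end resting against the ledge. Then hang the drying timer by its handle on the hook of the stand, and let go of everything. Leave the cup and the tape roll where they stand.

Things in the scene. Friction and masses are not known exactly. Their poses are not given: they have to be found in the camera images.
- panel_center (a point): centre (half-way up) of the white plastic instrument panel, 140 (its x) x 56 (its y) x 12 mm thick, 120 g nominal, black printed marks on its top (+z) side; lies flat on the table at the start, print up. Either short end may be the lower one on the rest.
- drying_board: grey sloping board of the fixed drying rest. Origin: middle of the inner corner between its surface and the ledge, 32 mm above the table. x: up the slope (30 deg above level), y: along the ledge, z: out of the surface. Board 130 mm wide (y +-65), 160 mm up the slope; the ledge along its lower end rises 14 mm out of the surface, 6 mm thick. Nothing stands above it.
- timer_grip (a point): centre of the black grip block (16 x, 44 y, 20 z mm) on top of the drying timer, 94 mm above its foot. Grey clock body 50 mm across, 28 deep, dial to -x; total height 104 mm, about 150 g, stands upright. Under the block an open window along x: 51 to 84 mm above the foot at the middle, up to 42 mm wide; 6 mm wire sides slope together up to the block, so the hook centres itself.
- timer_loop (a point): middle of the underside of the timer's grip block, the top of the window in the handle: 10 mm below timer_grip. Axes as the timer's.
- hook_seat (a point): top of the hook's arm where the handle should hang, 164 mm above the table. Fixed stand; level steel arm 8 mm thick along the stand's x, from the post (50 mm behind, +x) to an upturned end (42 mm in front, -x) whose tip is 13 mm above this point, the stand's highest. Arm's underside 8 mm below this point. z up, y across the arm.
- cup: off-white ink cup, 63 mm diameter, 62 mm high, origin at the centre of its underside; bystander, stays where it is
- tape_roll: roll of clear-brown tape, 90 mm diameter, 48 mm high, lying flat, origin at the centre of its underside; bystander, stays where it is
Not all that is in view belongs to the job. What is shaped like the part that bears panel_center but yellow is not meant.

How it is judged:
By the outcome, as a careful person would: the job done as asked, in the order asked, and still so for the second after the job is handed in, with the robot touching nothing.
It also fails if it takes over 69 s, if anything falls off the work surface, if the arm or the gripper's body presses on something with over 40 N, if the wrist force passes 120 N, or if a joint passes its speed limit or range.

## Working session

There is one attempt and no reset: what is moved stays moved. The work goes in short steps, each a Python script; the robot and the scene stay as the last script left them, time stands still between calls to the robot, and variables do not carry over. Pictures are saved under pics/ and viewed, and the job is handed in when it is done.

```bash
mkdir -p pics; cat > h.py <<'E'
import numpy as np, cv2, pickle
from scipy.spatial.transform import Rotation as R
from cell import r, optics
def grab(name,fn=None):
    p=r.current_tool_pos();q=r.current_ee_rot()
    im=optics.get_image(name)
    if 'mount' in im:
        T=np.eye(4);T[:3,:3]=R.from_quat(q).as_matrix();T[:3,3]=p
        im['wfc']=T@np.array(im['mount'])
    else: im['wfc']=np.linalg.inv(np.array(im['camera_from_world']))
    if fn:
        pickle.dump(im,open('pics/'+fn+'.pkl','wb'))
        cv2.imwrite('pics/'+fn+'.png',im['pixels'][:,:,::-1])
    return im
def load(fn): return pickle.load(open('pics/'+fn+'.pkl','rb'))
def K(im): return np.array([[im['fx'],0,im['cx']],[0,im['fy'],im['cy']],[0,0,1.]])
def rays(im,uv):
    n=cv2.undistortPoints(np.array(uv,float).reshape(-1,1,2),K(im),np.array(im['D'],float)).reshape(-1,2)
    d=np.c_[n,np.ones(len(n))]
    return d
def onz(im,uv,z):
    d=rays(im,uv)@im['wfc'][:3,:3].T; o=im['wfc'][:3,3]
    return o+d*((z-o[2])/d[:,2])[:,None]
def bydepth(im,uv):
    d=rays(im,uv); uv=np.array(uv).astype(int).reshape(-1,2)
    dep=im['depth'][uv[:,1],uv[:,0]]
    return (d*dep[:,None])@im['wfc'][:3,:3].T+im['wfc'][:3,3]
def cloud(im):
    vv,uu=np.mgrid[0:400,0:640]
    uv=np.c_[uu.ravel(),vv.ravel()]
    P=bydepth(im,uv).reshape(400,640,3); P[im['depth']==0]=np.nan
    return P
def proj(im,P):
    c=np.linalg.inv(im['wfc'])
    rv=cv2.Rodrigues(c[:3,:3])[0]
    return cv2.projectPoints(np.array(P,float).reshape(-1,1,3),rv,c[:3,3],K(im),np.array(im['D'],float))[0].reshape(-1,2)
E
python3 - <<'E'
from h import *
for n in ['scene','top','wrist']:
    im=grab(n,n+'0'); print(n,im['wfc'].round(3).tolist(),im['fx'],im['D'])
print(r.finger_overhang,r.current_t(), r.current_ee_rot())
E
```

```text
scene [[0.884, -0.232, 0.406, 0.118], [-0.468, -0.453, 0.759, -0.599], [0.007, -0.861, -0.509, 0.692], [0.0, 0.0, 0.0, 1.0]] 447.33008357543304 [-0.12819477  0.          0.          0.          0.        ]
top [[-0.03, -0.996, 0.087, 0.47], [-0.999, 0.032, 0.023, 0.198], [-0.025, -0.086, -0.996, 1.513], [0.0, 0.0, 0.0, 1.0]] 507.6997681190767 [0.0571682 0.        0.        0.        0.       ]
wrist [[0.447, 0.852, 0.272, 0.175], [0.895, -0.425, -0.138, 0.527], [-0.002, 0.305, -0.952, 0.373], [0.0, 0.0, 0.0, 1.0]] 277.3854595009591 [-0.02481295  0.          0.          0.          0.        ]
0.022 0.15 [ 2.29328885e-01  9.73348892e-01 -4.21740377e-04 -1.39010119e-04]
```

View pics/scene0.png

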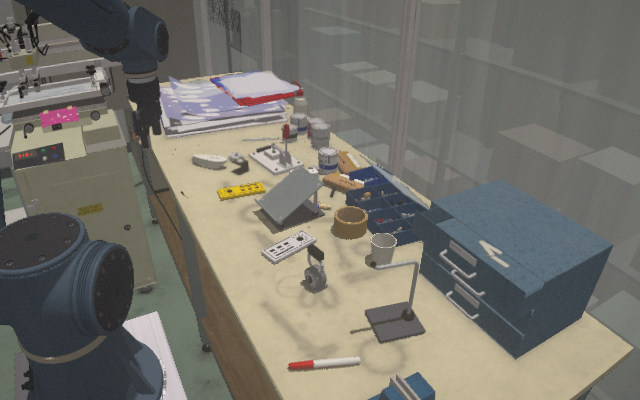

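View pics/top0.png

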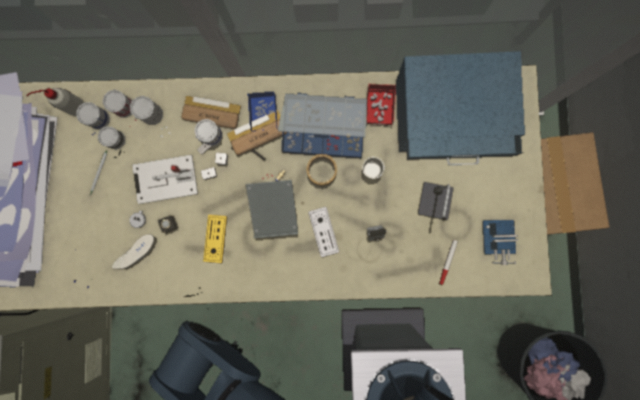

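View pics/wrist0.png

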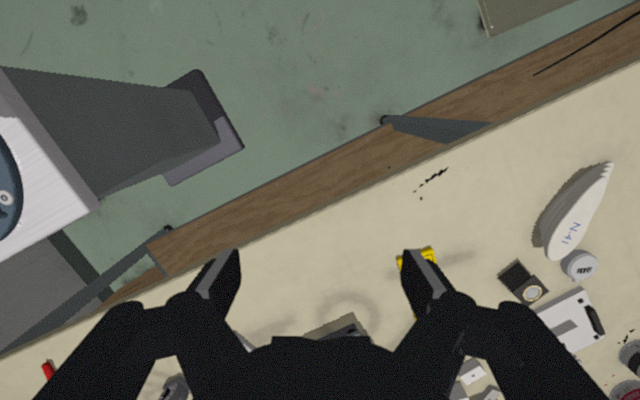

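The scene and top views show the panel at top px (323,232), the rest at (272,209), the timer at (376,234), the stand at (436,200) and the yellow decoy at (215,239). I'll enlarge these.

```bash
python3 - <<'E'
from h import *
im=load('top0')['pixels'][:,:,::-1]
cv2.imwrite('pics/c1.png',cv2.resize(im[170:270,240:400],None,fx=5,fy=5,interpolation=cv2.INTER_CUBIC))
cv2.imwrite('pics/c2.png',cv2.resize(im[170:270,350:470],None,fx=5,fy=5,interpolation=cv2.INTER_CUBIC))
im=load('scene0')['pixels'][:,:,::-1]
cv2.imwrite('pics/c3.png',cv2.resize(im[150:350,240:440],None,fx=3,fy=3,interpolation=cv2.INTER_CUBIC))
E
```

```text
(no output)
```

View pics/c1.png

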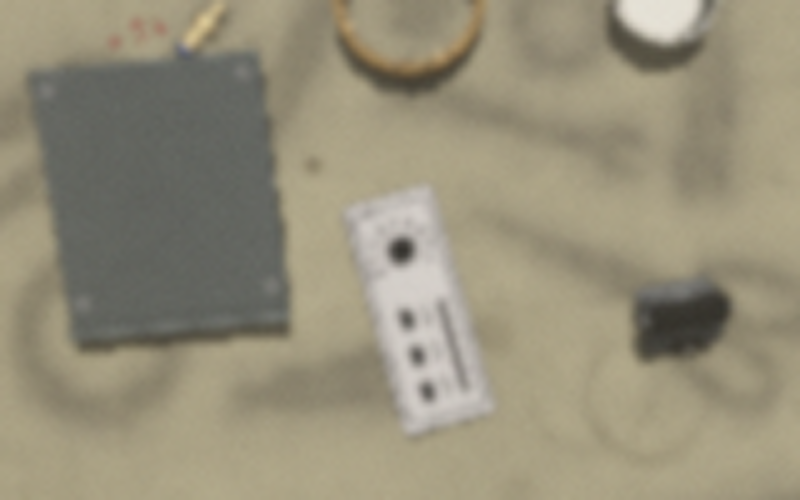

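View pics/c2.png

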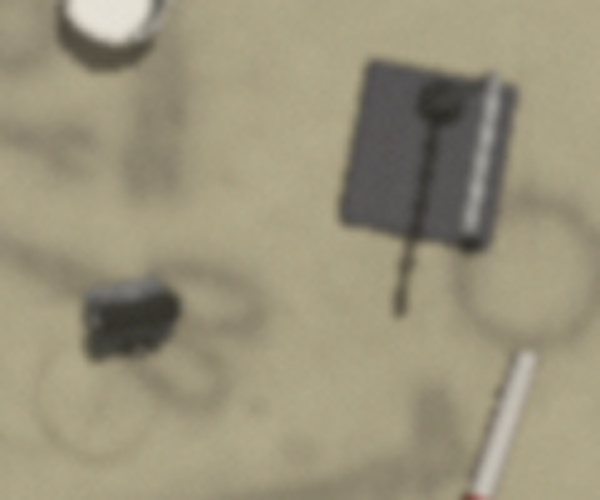

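View pics/c3.png

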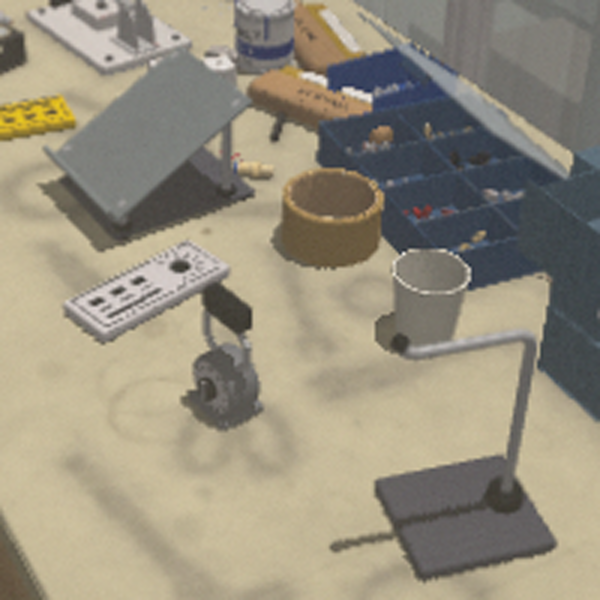

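Crop readings: panel corners in c1 are about (346,208), (433,186), (492,408) and (408,436). The ledge is at the board's low edge, near row 330, so the board rises away from the robot. The hook arm runs from its tip at (468,240) to the post at (493,78) in c2. Next: world poses.

```bash
python3 - <<'E'
from h import *
np.set_printoptions(precision=4,suppress=True)
im=load('top0')
c=lambda p,ox:np.array(p,float)/5-0.4+np.array([ox,170])
pc=onz(im,c([(346,208),(433,186),(492,408),(408,436)],240),.012)
print('panel',pc[:,:2],pc[:,:2].mean(0)); 
d=(pc[0]+pc[1]-pc[2]-pc[3])/2; print(np.linalg.norm(d),np.degrees(np.arctan2(d[1],d[0])))
# clouds
for n in ['top0','scene0']:
    P=cloud(load(n)).reshape(-1,3); px=load(n)['pixels'].reshape(-1,3)
    # board plane
    b=onz(im,[(272,209)],.07)[0]; print('bd',b)
    m=(np.abs(P[:,:2]-b[:2]).max(1)<.12)&(P[:,2]>.03)&(P[:,2]<.14)
    Q=P[m]; 
    # ransac-ish: fit plane with iteration
    for i in range(30):
        A=np.c_[Q[:,:2],np.ones(len(Q))]; s=np.linalg.lstsq(A,Q[:,2],rcond=None)[0]
        e=np.abs(A@s-Q[:,2]); k=e<max(.004,np.percentile(e,95))
        if k.all(): break
        Q=Q[k]
    print(n,'plane',s,'slope',np.degrees(np.arctan(np.hypot(*s[:2]))),'dir',np.degrees(np.arctan2(s[1],s[0])),len(Q),Q.min(0),Q.max(0),Q.mean(0))
    # timer
    t=onz(im,[(375.5,232)],.1)[0]
    m=(np.abs(P[:,:2]-t[:2]).max(1)<.04)&(P[:,2]>.08)&(P[:,2]<.12)
    Q=P[m]; print('timer',t,len(Q),Q.mean(0) if len(Q) else 0,Q.min(0),Q.max(0))
    if len(Q)>3:
        w,v=np.linalg.eigh(np.cov(Q[:,:2].T)); print('ang',np.degrees(np.arctan2(v[1,1],v[0,1])))
    t=onz(im,[(444,205)],.16)[0]
    m=(np.abs(P[:,:2]-t[:2]).max(1)<.1)&(P[:,2]>.14)&(P[:,2]<.19)
    Q=P[m]; print('hook',t,len(Q)); 
    if len(Q)>3: 
        print(Q.mean(0),Q.min(0),Q.max(0));w,v=np.linalg.eigh(np.cov(Q[:,:2].T)); print('ang',np.degrees(np.arctan2(v[1,1],v[0,1])),w)
E
```

```text
panel [[0.5602 0.2685]
 [0.5717 0.2166]
 [0.44   0.186 ]
 [0.4251 0.2358]] [0.4993 0.2267]
0.13708974082683964 13.360155526079188
bd [0.5663 0.3706 0.07  ]
top0 plane [ 0.5694  0.036  -0.2658] slope 29.704609277583945 dir 3.6194070367812112 1793 [0.4944 0.303  0.0302] [0.6433 0.4397 0.1146] [0.5708 0.3719 0.0726]
timer [0.4916 0.0813 0.1   ] 92 [0.4904 0.0765 0.1033] [0.4808 0.0545 0.0815] [0.4995 0.0981 0.1155]
ang 98.85619492525306
hook [ 0.5568 -0.097   0.16  ] 117
[ 0.5637 -0.1013  0.1641] [ 0.5165 -0.1165  0.14  ] [ 0.6117 -0.0874  0.1799]
ang 167.2279709547569 [0.     0.0009]
bd [0.5663 0.3706 0.07  ]
scene0 plane [ 0.5773  0.0404 -0.2709] slope 30.057758824184873 dir 3.9987589500727903 1716 [0.4892 0.3019 0.03  ] [0.6416 0.4421 0.1135] [0.5679 0.369  0.0718]
timer [0.4916 0.0813 0.1   ] 188 [0.4869 0.0723 0.0981] [0.4781 0.054  0.0802] [0.499  0.0992 0.1068]
ang 102.1077589046896
hook [ 0.5568 -0.097   0.16  ] 242
[ 0.5621 -0.1012  0.1611] [ 0.5144 -0.1144  0.1405] [ 0.6111 -0.0845  0.1761]
ang 167.12442154405645 [0.    0.001]
```

```bash
cat >> h.py <<'E'
def rot(yaw,pitch=0):
    """tool y along (-sin,cos); z = down, tilted forward by pitch (rad)"""
    c,s=np.cos(yaw),np.sin(yaw); f=np.array([c,s,0]); y=np.array([-s,c,0])
    z=np.sin(pitch)*f-np.cos(pitch)*np.array([0,0,1.])
    x=np.cross(y,z)
    return R.from_matrix(np.c_[x,y,z]).as_quat()
E
python3 - <<'E'
from h import *
r.move_to([.50,.27,.27],rot(np.radians(10)))
grab('wrist','w1'); print(r.current_t(),r.current_tool_pos(),r.current_q())
E
```

```text
1.475 [0.4994833  0.27075377 0.2699308 ] [ 4.14725028e-01  3.67423362e-01  1.58454638e+00  1.78549904e-04
  1.18980407e+00 -1.33110873e+00]
```

View pics/w1.png

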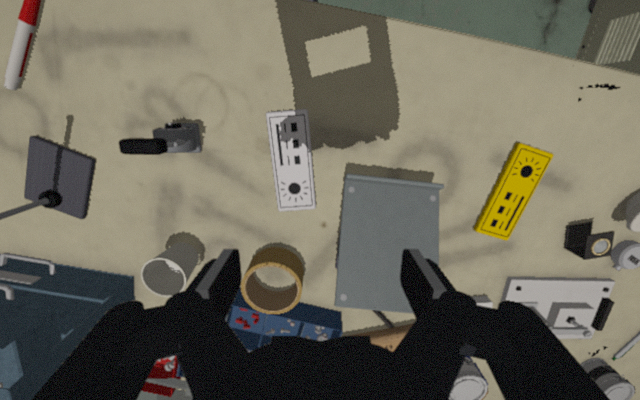

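The wrist view shows the panel at (290,160), the board at (388,243) with its ledge at row ~182, and the timer grip at (142,146). I'll zoom in for corners.

```bash
python3 - <<'E'
from h import *
im=load('w1')['pixels'][:,:,::-1]
cv2.imwrite('pics/d1.png',cv2.resize(im[95:320,255:455],(800,900)[::1],interpolation=cv2.INTER_CUBIC)[:600])
cv2.imwrite('pics/d2.png',cv2.resize(im[110:170,110:210],None,fx=8,fy=8,interpolation=cv2.INTER_CUBIC))
E
```

```text
(no output)
```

View pics/d1.png

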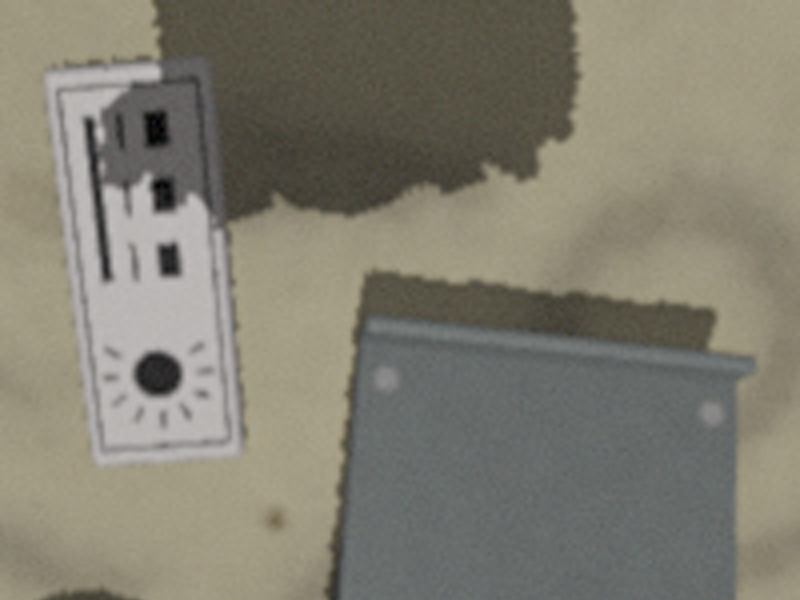

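View pics/d2.png

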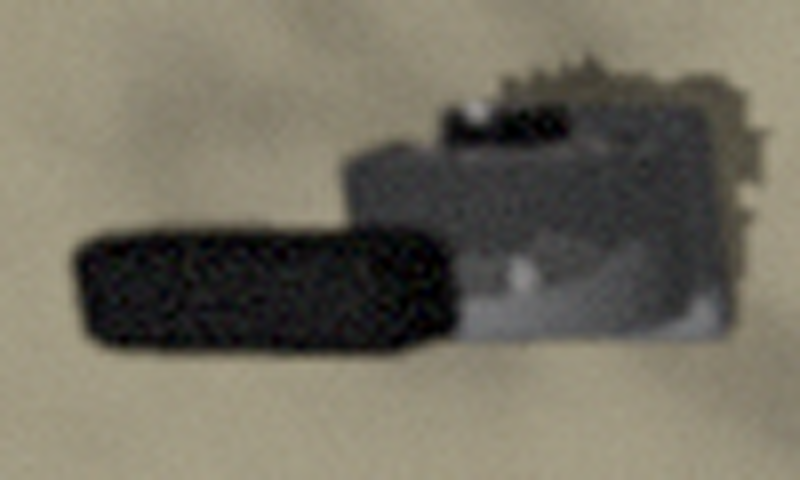

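```bash
python3 - <<'E'
from h import *
np.set_printoptions(precision=4,suppress=True)
im=load('w1')
c=lambda p:np.array(p,float)/4-0.375+np.array([255,95])
pc=onz(im,c([(45,72),(208,58),(243,452),(97,465)]),.012)[:,:2]
print('panel',pc,pc.mean(0)); 
d=-(pc[0]+pc[1]-pc[2]-pc[3])/2;e=(pc[0]+pc[3]-pc[1]-pc[2])/2; print(np.linalg.norm(d),np.linalg.norm(e),np.degrees(np.arctan2(d[1],d[0])),np.degrees(np.arctan2(-e[0],e[1])))
L=onz(im,c([(368,318),(752,364)]),.0411)[:,:2]; e=L[1]-L[0]
yaw=np.arctan2(-e[0],e[1]); print('ledge',L,np.linalg.norm(e),np.degrees(yaw))
f=np.array([np.cos(yaw),np.sin(yaw)])
# outer top = O -.006*cos30 f -.014*.5 f
print('O',L.mean(0)+f*(.006*.866+.007))
P=cloud(im)
Q=P[190:300,350:395].reshape(-1,3);Q=Q[np.isfinite(Q).all(1)]
for i in range(30):
    A=np.c_[Q[:,:2],np.ones(len(Q))]; s=np.linalg.lstsq(A,Q[:,2],rcond=None)[0]
    k=np.abs(A@s-Q[:,2]); k=k<max(.004,np.percentile(k,95))
    if k.all():break
    Q=Q[k]
print('plane',s,np.degrees(np.arctan(np.hypot(*s[:2]))),np.degrees(np.arctan2(s[1],s[0])),len(Q))
for fn in ['top0','scene0']: pass
m=L.mean(0)
# O x from plane z=.032 along f
for pl in [s,[.5694,.036,-.2658],[.5773,.0404,-.2709]]:
    o=L.mean(0); t=(.032-pl[2]-o@pl[:2])/(f@pl[:2]); print('O by plane',o+t*f)
# top-cam outline: ledge left/right
im=load('top0'); c5=lambda p:np.array(p,float)/5-.4+np.array([240,170])
L=onz(im,c5([(290,330),(78,346)]),.0411)[:,:2]; e=L[1]-L[0]; print('top ledge',L,np.linalg.norm(e),np.degrees(np.arctan2(-e[0],e[1])),L.mean(0)+f*.0122)
U=onz(im,c5([(259,52),(30,72)]),.112)[:,:2]; e=U[1]-U[0]; print('upper',U,U.mean(0),np.linalg.norm(e),np.degrees(np.arctan2(-e[0],e[1])), U.mean(0)-f*.16*.866)
E
```

```text
panel [[0.4382 0.1878]
 [0.4247 0.2396]
 [0.5568 0.2736]
 [0.571  0.2222]] [0.4977 0.2308]
0.13683037397911527 0.05342303852975775 14.487602299230359 -165.0348341518061
ledge [[0.4945 0.3043]
 [0.4876 0.4312]] 0.1271055587725105 3.0935324974952416
O [0.5032 0.3684]
plane [ 0.5789  0.0362 -0.2716] 30.114112447449976 3.577363116632755 4930
O by plane [0.5014 0.3683]
O by plane [0.4997 0.3683]
O by plane [0.4989 0.3682]
top ledge [[0.4889 0.3015]
 [0.4834 0.4246]] 0.12319205035626225 2.536888362094563 [0.4983 0.3637]
upper [[0.6426 0.3098]
 [0.6356 0.4376]] [0.6391 0.3737] 0.12802269144629447 3.166989873440952 [0.5007 0.3663]
```

```bash
python3 - <<'E'
from h import *
np.set_printoptions(precision=4,suppress=True)
q=rot(np.radians(14.4))
r.set_gripper(.8,40)
r.move_to([.498,.229,.08],q)
r.move_linear([.498,.229,.034],vel=.12)
f0=r.current_contact_force(); z=.034; print(f0,r.current_opening(),r.current_t())
while z>.012:
    z-=.0015; r.move_linear([.498,.229,z],vel=.05)
    f=r.current_contact_force()-f0
    if f[2]>2.5: break
print(z,f,r.current_tool_pos(),r.current_t())
grab('wrist','w2')
E
```

```text
[ 0.6582 -0.1026 -0.5247] 0.8004971495004014 3.125
0.014499999999999987 [-1.6682  0.2829  5.7959] [0.4982 0.2291 0.0148] 6.375
```

View pics/w2.png

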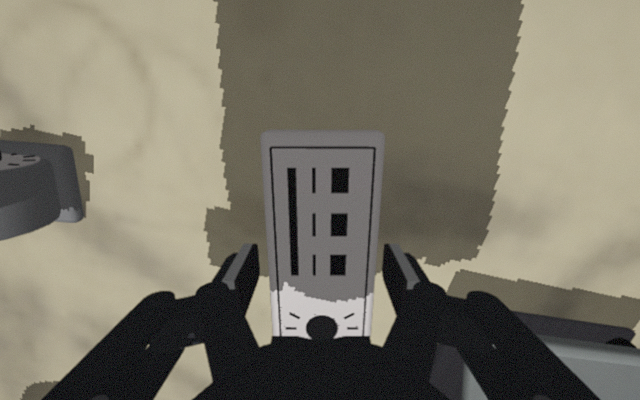

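The panel sits symmetrically between the fingers (edges at columns 262 to 384, fingers at 245 and 395). The tips touch the table at z=.0148, so I'll raise, grip and lift.

```bash
python3 - <<'E'
from h import *
np.set_printoptions(precision=4,suppress=True)
r.move_linear([.498,.229,.0205],vel=.05)
r.set_gripper(.3,50)
print(r.current_opening(),r.current_contact_force(),r.current_tool_pos())
r.move_linear([.498,.229,.14],vel=.15)
print(r.current_opening(),r.current_contact_force(),r.current_t())
yaw=np.radians(3.3); 
O=np.array([.501,.368,.032]);n=np.array([-.5*np.cos(yaw),-.5*np.sin(yaw),.866]);f=np.array([.866*np.cos(yaw),.866*np.sin(yaw),.5])
p=O+f*.082+n*.10; print(p)
r.move_to(p,rot(yaw,np.radians(30)))
print(r.current_t(),r.current_tool_pos(),r.current_contact_force())
grab('wrist','w3');grab('scene','s3')
im=cv2.imread('pics/s3.png'); cv2.imwrite('pics/s3c.png',cv2.resize(im[100:300,180:420],None,fx=3,fy=3))
E
```

```text
0.6340576728875577 [-2.7648 -1.0649  8.4605] [0.4981 0.229  0.0209]
0.6329686210249431 [-0.0361 -0.4226 -1.6179] 7.925
[0.522  0.3692 0.1596]
8.8667 [0.5219 0.3686 0.1589] [ 0.0722 -0.242  -1.21  ]
```

View pics/w3.png

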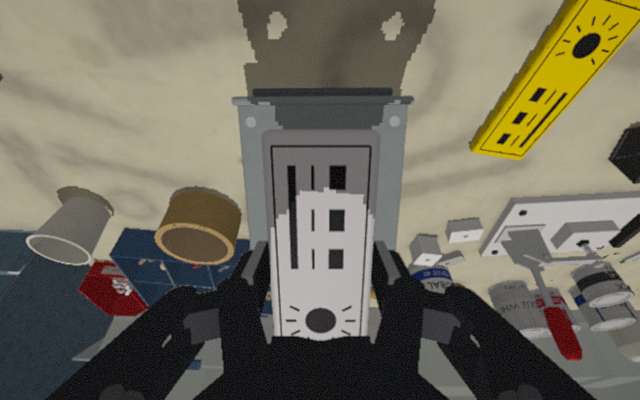

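View pics/s3c.png

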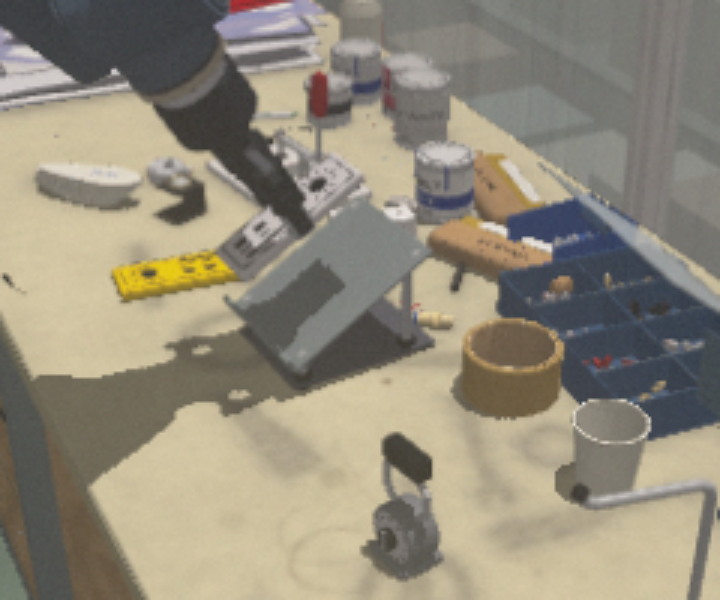

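The panel is held level with the slope and its lower end (row 129) is parallel to the ledge (row 97). Both are centred at columns 322–323. I'll measure the gap.

```bash
python3 - <<'E'
from h import *
np.set_printoptions(precision=4,suppress=True)
im=load('w3'); M=np.array(im['mount'])
def ontool(uv,zt):
    d=rays(im,uv)@M[:3,:3].T; o=M[:3,3]; return o+d*((zt-o[2])/d[:,2])[:,None]
print('panel end',ontool([(267,130),(322,129),(377,128.5)],.0089))
cv2.imwrite('pics/w3c.png',cv2.resize(im['pixels'][80:150,220:430,::-1],None,fx=3.8,fy=3.8,interpolation=cv2.INTER_CUBIC))
P=cloud(im)
Q=np.r_[P[105:250,248:258].reshape(-1,3),P[105:250,388:400].reshape(-1,3)];Q=Q[np.isfinite(Q).all(1)]
# in tool frame
T=im['wfc']@np.linalg.inv(M); Qt=(Q-T[:3,3])@T[:3,:3]
k=(np.abs(Qt[:,2]-.1)<.02);Qt=Qt[k]
A=np.c_[Qt[:,:2],np.ones(len(Qt))];s=np.linalg.lstsq(A,Qt[:,2],rcond=None)[0]
k=np.abs(A@s-Qt[:,2])<.004;s=np.linalg.lstsq(A[k],Qt[k,2],rcond=None)[0]
print('board plane in tool: slopes,dist',s,np.degrees(s[:2]),k.sum())
d=s[2]-.014
print('ledge outer top',ontool([(233,98),(413,97.5)],d))
print('panel depth pts', [((P[v,u]-T[:3,3])@T[:3,:3]).round(4) for u,v in [(290,140),(350,140),(320,200)]])
E
```

```text
panel end [[ 0.0697 -0.0238  0.0089]
 [ 0.0701  0.0012  0.0089]
 [ 0.0703  0.0262  0.0089]]
board plane in tool: slopes,dist [ 0.0004 -0.0037  0.0994] [ 0.0224 -0.2106] 3017
ledge outer top [[ 0.0865 -0.061   0.0854]
 [ 0.0868  0.0655  0.0854]]
panel depth pts [array([ 0.0651, -0.0135,  0.0091]), array([0.0652, 0.014 , 0.0079]), array([0.036 , 0.0003, 0.0093])]
```

View pics/w3c.png

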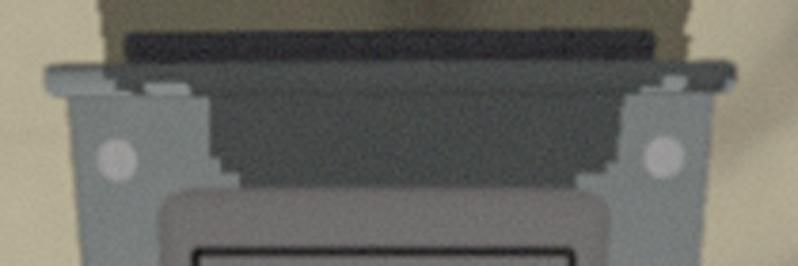

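```bash
python3 - <<'E'
from h import *
np.set_printoptions(precision=4,suppress=True)
yaw=np.radians(3.3); c,s=np.cos(yaw),np.sin(yaw)
n=np.array([-.5*c,-.5*s,.866]);f=np.array([.866*c,.866*s,.5])
p=r.current_tool_pos()
p=np.array([.522,.3692,.1596])
p=p-n*.073; r.move_linear(p,vel=.12); r.sleep(.1)
f0=np.array(r.current_contact_force()); d=0
while d<.011:
    d+=.001; r.move_linear(p-n*d,vel=.04); F=np.array(r.current_contact_force())-f0
    if F@n>2: break
print('board',d,F,F@n,r.current_t())
p=p-n*(d-.001); r.move_linear(p,vel=.04); r.sleep(.1)
f0=np.array(r.current_contact_force()); d=0
p=p-f*.006; r.move_linear(p,vel=.06)
while d<.011:
    d+=.001; r.move_linear(p-f*d,vel=.04); F=np.array(r.current_contact_force())-f0
    if F@f>2: break
print('ledge',d,F,F@f,F@n,r.current_t(),r.current_tool_pos())
grab('wrist','w4')
E
```

```text
board 0.006 [-3.5309 -1.4061  3.2449] 4.613047360963075 11.325
ledge 0.008 [ 5.5036 -1.3688  2.7652] 6.072551048986777 -0.3132135231803169 13.925 [0.5495 0.3709 0.0857]
```

View pics/w4.png

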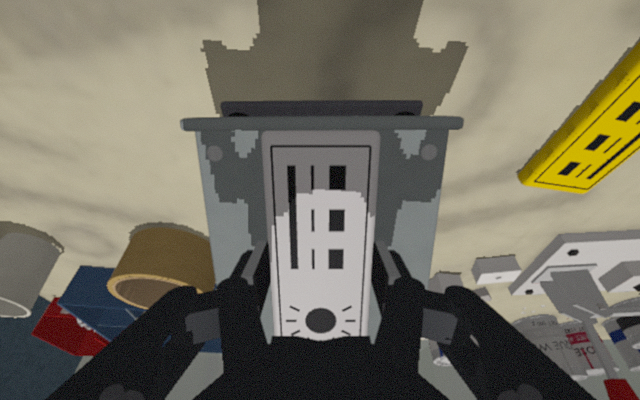

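The panel's lower end (row 130) meets the ledge, and the contact force is 6 N along the slope. Releasing.

```bash
python3 - <<'E'
from h import *
np.set_printoptions(precision=4,suppress=True)
yaw=np.radians(3.3); c,s=np.cos(yaw),np.sin(yaw)
n=np.array([-.5*c,-.5*s,.866]);f=np.array([.866*c,.866*s,.5])
p=np.array(r.current_tool_pos())
r.set_gripper(.85)
r.move_linear(p+n*.11,vel=.15)
print(r.current_t(),r.current_opening()); r.sleep(.1)
grab('wrist','w5'); im=load('w5')
cv2.imwrite('pics/w5c.png',cv2.resize(im['pixels'][80:280,200:440,::-1],None,fx=3,fy=3,interpolation=cv2.INTER_CUBIC))
E
```

```text
15.175 0.8494280194557099
```

View pics/w5c.png

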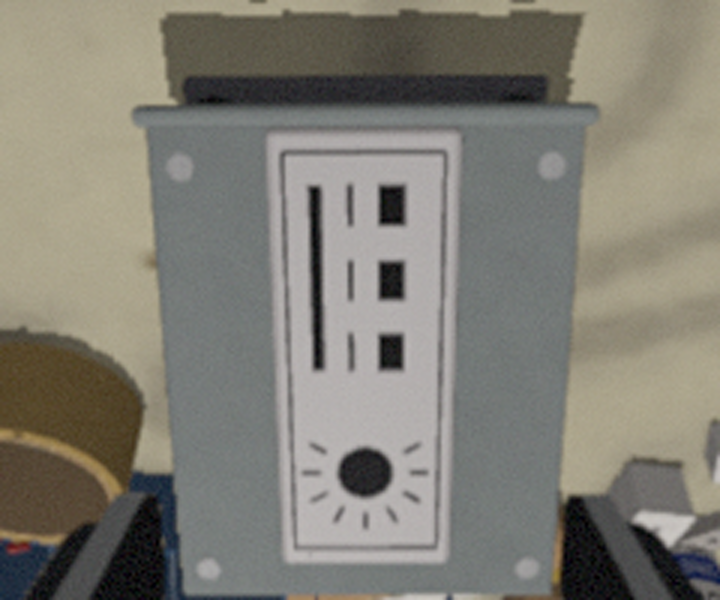

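The panel is square and central. I'll check closely whether it still touches the ledge.

```bash
python3 - <<'E'
from h import *
a=load('w4')['pixels'][105:145,270:370,::-1];b=load('w5')['pixels'][105:145,270:370,::-1]
f=lambda x:cv2.resize(x,None,fx=7,fy=7,interpolation=cv2.INTER_CUBIC)
cv2.imwrite('pics/cmp.png',np.r_[f(a),f(b)])
for n in ['w4','w5']:
    im=load(n); print(im['pixels'][108:136,300:340].mean(axis=(1,2)).round(0)); 
im=load('w5');M=np.array(im['mount'])
P=(cloud(im)-im['wfc'][:3,3])@im['wfc'][:3,:3]; P=P@M[:3,:3].T+M[:3,3]
for v in range(112,134): print(v,np.nanmedian(P[v,300:340],axis=0).round(4))
E
```

```text
[ 48.  48.  48.  48.  48.  48.  48.  53.  65.  75.  77.  78.  79.  79.
  79.  79.  78.  79.  76.  76.  74.  76.  92. 108. 112. 113. 114. 114.]
[ 46.  43.  43.  42.  43.  45.  60.  81. 102. 116. 122. 126. 128. 120.
 108. 122. 145. 163. 170. 172. 171. 150. 108. 132. 168. 173. 171. 171.]
112 [ 0.0763 -0.0005  0.1546]
113 [ 0.0754 -0.0005  0.155 ]
114 [ 0.0745 -0.0005  0.1554]
115 [ 0.0743 -0.0003  0.118 ]
116 [ 0.0735 -0.0003  0.1177]
117 [ 0.0727 -0.0003  0.1172]
118 [ 0.0719 -0.0007  0.1171]
119 [ 0.0711 -0.0007  0.1172]
120 [ 0.0703 -0.0003  0.1176]
121 [ 0.0695 -0.0003  0.1177]
122 [ 0.0685 -0.0003  0.1217]
123 [ 0.0677 -0.0003  0.1205]
124 [ 0.0669 -0.0003  0.12  ]
125 [ 0.0662 -0.0003  0.1193]
126 [ 0.0654 -0.0003  0.119 ]
127 [ 0.0645 -0.0003  0.1191]
128 [ 0.0637 -0.0003  0.1192]
129 [ 0.0629 -0.0003  0.1195]
130 [ 0.0621 -0.0003  0.1185]
131 [ 0.0613 -0.0003  0.1187]
132 [ 0.0604 -0.0003  0.1192]
133 [ 0.0596 -0.0003  0.1192]
```

View pics/cmp.png

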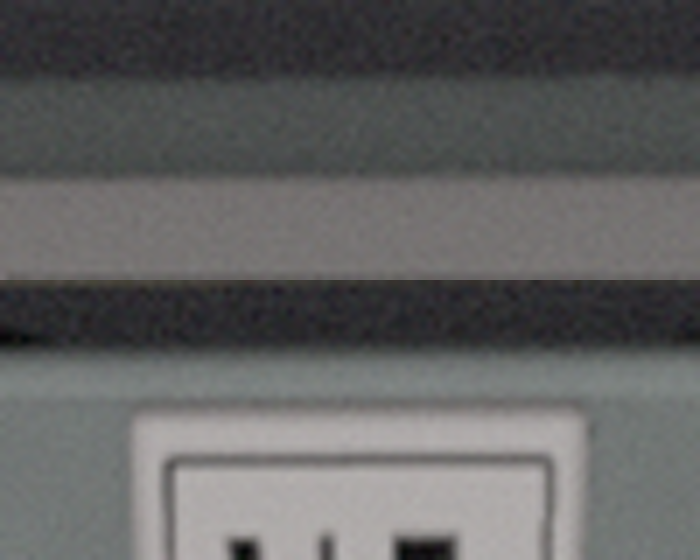

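The panel's rounded end starts right at the ledge's inner edge: depth steps from .1177 (ledge) to the panel with no board visible between, so it touches. Next, a look at the timer and hook.

```bash
python3 - <<'E'
from h import *
r.move_to([.50,.0,.33],rot(np.radians(0)))
r.sleep(.1)
im=grab('wrist','w6'); print(r.current_t(),r.current_tool_pos(),r.current_q())
E
```

```text
16.95 [0.4999669  0.00064369 0.3295694 ] [-9.17533790e-02  1.86654186e-01  1.67629111e+00 -2.13634523e-04
  1.27927158e+00 -1.66349427e+00]
```

View pics/w6.png

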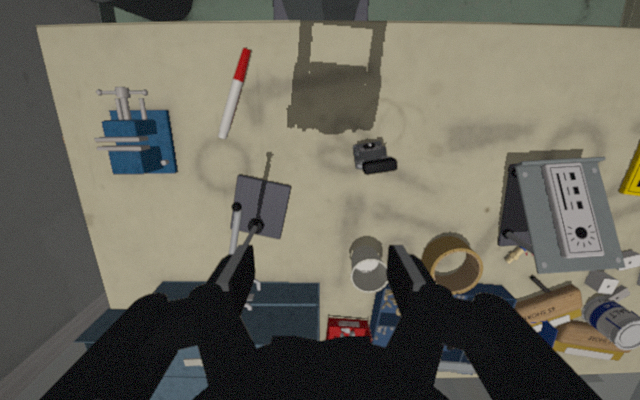

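```bash
python3 - <<'E'
from h import *
im=load('w6')['pixels'][:,:,::-1]
f=lambda x:cv2.resize(x,None,fx=10,fy=10,interpolation=cv2.INTER_CUBIC)
cv2.imwrite('pics/e1.png',f(im[130:180,340:410]))
cv2.imwrite('pics/e2.png',f(im[195:255,205:275]))
E
```

```text
(no output)
```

View pics/e1.png

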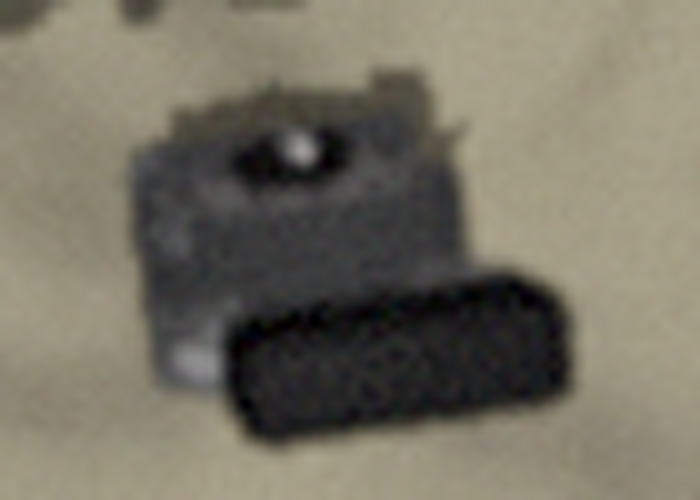

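View pics/e2.png

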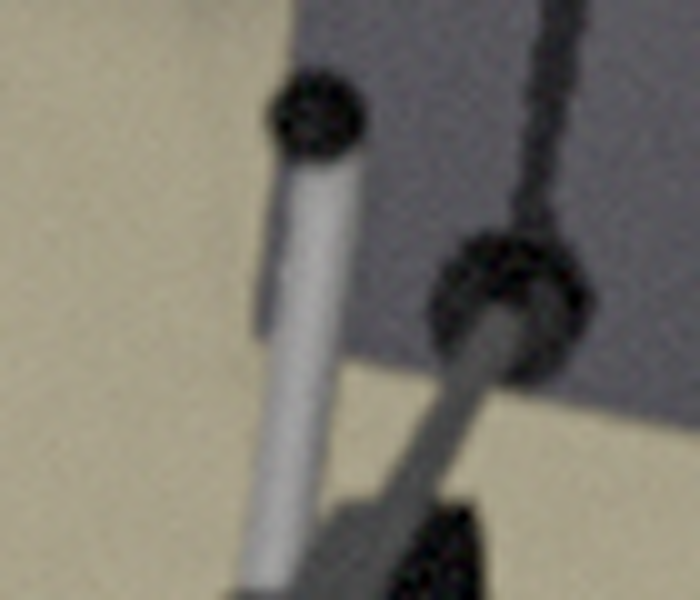

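```bash
python3 - <<'E'
from h import *
np.set_printoptions(precision=4,suppress=True)
im=load('w6')
c=lambda p,o:np.array(p,float)/10-.45+np.array(o)
e=onz(im,c([(258,440),(568,397)],(340,130)),.104)[:,:2]; d=e[1]-e[0]
yaw=np.arctan2(-d[0],d[1]); print('timer back edge',e,np.linalg.norm(d),np.degrees(yaw), 'ctr',e.mean(0)-.008*np.array([np.cos(yaw),np.sin(yaw)]))
print('silh ctr',onz(im,c([(402,357)],(340,130)),.094))
P=cloud(im); Q=P[150:178,355:405].reshape(-1,3); Q=Q[(Q[:,2]>.095)&(Q[:,2]<.115)]
print('depth top',len(Q),Q.mean(0),(Q.min(0)+Q.max(0))/2,Q.min(0),Q.max(0)); 
rect=cv2.minAreaRect(Q[:,:2].astype(np.float32)*1000); print(rect)
a=onz(im,c([(325,170),(275,585)],(205,195)),.162)[:,:2]; d=a[1]-a[0]; print('arm',a,np.degrees(np.arctan2(d[1],d[0])))
print('tip',onz(im,c([(317,118)],(205,195)),.172))
it=load('top0'); c5=lambda p:np.array(p,float)/5-.4+np.array([350,170])
a=onz(it,c5([(470,225),(492,85)]),.163)[:,:2]; d=a[1]-a[0]; print('top arm',a,np.degrees(np.arctan2(d[1],d[0])))
print('top tip',onz(it,c5([(468,241)]),.170))
# scene: 3x crop origin 240,150
isn=load('scene0'); c3=lambda p:np.array(p,float)/3-.33+np.array([240,150])
print('scene tip',onz(isn,c3([(401,342)]),.172)); a=onz(isn,c3([(425,350),(530,338)]),.161); d=a[1]-a[0];print('scene arm',a,np.degrees(np.arctan2(d[1],d[0])))
for n in ['top0','scene0']:
    Q=cloud(load(n)).reshape(-1,3); Q=Q[(np.abs(Q[:,0]-.56)<.06)&(np.abs(Q[:,1]+.1)<.04)&(Q[:,2]>.148)&(Q[:,2]<.175)]
    x=np.polyfit(Q[:,0],Q[:,1],1); print(n,np.degrees(np.arctan(x[0])),np.polyval(x,.53),np.polyval(x,.57),np.percentile(Q[:,2],[5,50,95]))
E
```

```text
timer back edge [[0.4991 0.0582]
 [0.4935 0.0973]] 0.039531150003378084 8.198932742185214 ctr [0.4884 0.0766]
silh ctr [[0.4903 0.0781 0.094 ]]
depth top 439 [0.4901 0.0765 0.1028] [0.4903 0.0767 0.1006] [0.4803 0.055  0.0955] [0.5003 0.0984 0.1058]
((490.84228515625, 77.27885437011719), (15.97502326965332, 44.038211822509766), 8.850662231445312)
arm [[ 0.5292 -0.0914]
 [ 0.5809 -0.1021]] -11.655080863599181
tip [[ 0.5196 -0.0885  0.172 ]]
top arm [[ 0.5313 -0.094 ]
 [ 0.605  -0.1092]] -11.67797994747279
top tip [[ 0.5226 -0.091   0.17  ]]
scene tip [[ 0.5194 -0.0904  0.172 ]]
scene arm [[ 0.5366 -0.093   0.161 ]
 [ 0.6021 -0.1147  0.161 ]] -18.277279814003183
top0 -12.853886312803862 -0.09366990658408741 -0.10279725365587448 [0.1582 0.1638 0.1703]
scene0 -12.777239743319413 -0.09399446973547732 -0.10306553843649513 [0.1544 0.1616 0.1726]
```

```bash
python3 - <<'E'
from h import *
np.set_printoptions(precision=4,suppress=True)
q=rot(np.radians(8.8))
r.set_gripper(.8,45)
r.move_to([.4905,.077,.17],q)
r.move_linear([.4905,.077,.101],vel=.1)
f0=np.array(r.current_contact_force())
r.set_gripper(.25,45)
print(r.current_opening(),np.array(r.current_contact_force())-f0)
r.move_linear([.4905,.077,.20],vel=.12)
print(r.current_opening(),np.array(r.current_contact_force())-f0,r.current_t())
a=np.radians(-12.4); s=np.array([.560,-.1,.164]); f=np.array([np.cos(a),np.sin(a),0])
p=s-f*.11; p[2]=.200
r.move_to(p,rot(a)); r.sleep(.2)
print(r.current_tool_pos(),r.current_t())
grab('scene','s7');grab('wrist','w7');grab('top','t7')
im=cv2.imread('pics/s7.png'); cv2.imwrite('pics/s7c.png',cv2.resize(im[200:350,270:450],None,fx=4,fy=4,interpolation=cv2.INTER_CUBIC))
E
```

```text
0.49834308018749873 [-0.5996 -0.4294  4.8455]
0.5060274550035085 [ 1.5294  0.3111 -1.739 ] 20.075
[ 0.4528 -0.0755  0.1999] 20.95
```

View pics/s7c.png

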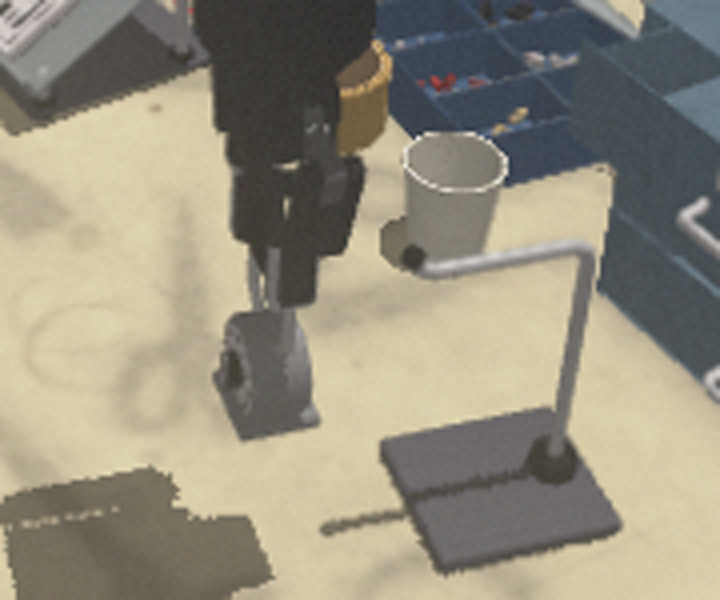

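View pics/w7.png

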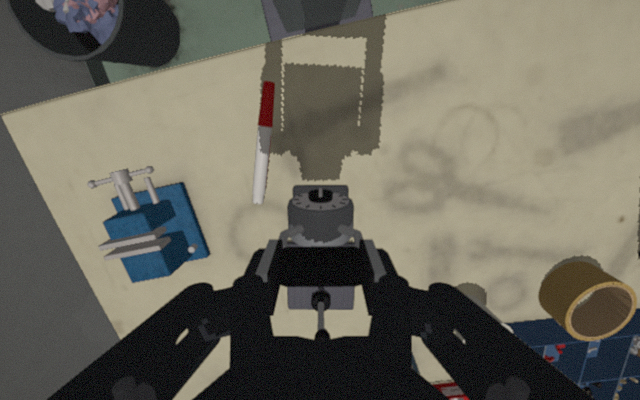

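The timer hangs upright. In the wrist view the hook tip (321,336) lies on the gripper's centre column, 320. I'll check the timer's height in the grip.

```bash
python3 - <<'E'
from h import *
np.set_printoptions(precision=4,suppress=True)
im=load('w7'); P=cloud(im)
for v in range(190,290,8): print(v,np.nanmedian(P[v,300:340],axis=0))
im=load('s7'); 
P=cloud(im); Q=P.reshape(-1,3); 
m=(np.abs(Q[:,0]-.4528)<.04)&(np.abs(Q[:,1]+.0755)<.05)&(Q[:,2]<.16)&(Q[:,2]>.05); Q=Q[m]
print(len(Q),np.percentile(Q[:,2],[0,1,3,10,50]),Q.mean(0))
# project expected points
a=np.radians(-12.4); f=np.array([np.cos(a),np.sin(a),0]);s=np.array([.56,-.1,.164])
print('tip exp',proj(im,[s-f*.042+[0,0,.009]]), 'observed',(270+413/4,200+257/4))
p=np.array([.4528,-.0755,.0989]); y=np.array([-f[1],f[0],0])
for k in (-1,1):
  for j in (-1,1): print('foot',k,j,(proj(im,[p+f*.014*k+y*.025*j])-[270,200])*4)
E
```

```text
190 [ 0.4338 -0.0713  0.1068]
198 [ 0.4357 -0.072   0.1292]
206 [ 0.4387 -0.0728  0.1384]
214 [ 0.4406 -0.0735  0.1472]
222 [ 0.446  -0.0746  0.1475]
230 [ 0.4517 -0.0757  0.1481]
238 [ 0.4573 -0.0768  0.1477]
246 [ 0.4639 -0.0781  0.1471]
254 [ 0.4449 -0.074   0.1937]
262 [ 0.4457 -0.074   0.2004]
270 [ 0.4491 -0.075   0.2017]
278 [ 0.4535 -0.0759  0.2017]
286 [ 0.591  -0.0857  0.0106]
662 [0.0988 0.1009 0.1019 0.1046 0.1306] [ 0.4442 -0.0855  0.1284]
tip exp [[373.3959 263.4944]] observed (373.25, 264.25)
foot -1 -1 [[253.2768 442.2019]]
foot -1 1 [[221.4461 369.7411]]
foot 1 -1 [[311.1124 430.5932]]
foot 1 1 [[276.8976 359.2561]]
```

Observed positions match within 1–2 mm: the block top is at .202 and the tip projects where expected. Now threading.

```bash
python3 - <<'E'
from h import *
np.set_printoptions(precision=4,suppress=True)
a=np.radians(-12.4); s=np.array([.560,-.1,.164]); f=np.array([np.cos(a),np.sin(a),0])
f0=np.array(r.current_contact_force()); ok=True
for k in [.08,.065,.05,.04,.03,.02,.01,0]:
    p=s-f*k; p[2]=.2015
    r.move_linear(p,vel=.08); F=np.array(r.current_contact_force())-f0
    if np.linalg.norm(F)>3: ok=False; print('STOP',k,F); break
print(k,F,r.current_t())
if ok:
    r.move_linear([p[0],p[1],.187],vel=.06); z=.187; r.sleep(.1); f0=np.array(r.current_contact_force())
    while z>.170:
        z-=.001; r.move_linear([p[0],p[1],z],vel=.04); F=np.array(r.current_contact_force())-f0
        if F[2]>2: break
    print(z,F,r.current_t())
grab('scene','s8');grab('wrist','w8')
im=cv2.imread('pics/s8.png'); cv2.imwrite('pics/s8c.png',cv2.resize(im[200:350,300:480],None,fx=4,fy=4,interpolation=cv2.INTER_CUBIC))
E
```

```text
0 [-0.5111 -0.657   0.5999] 23.6833
0.181 [-3.2534  0.8138  7.3557] 25.675
```

View pics/s8c.png

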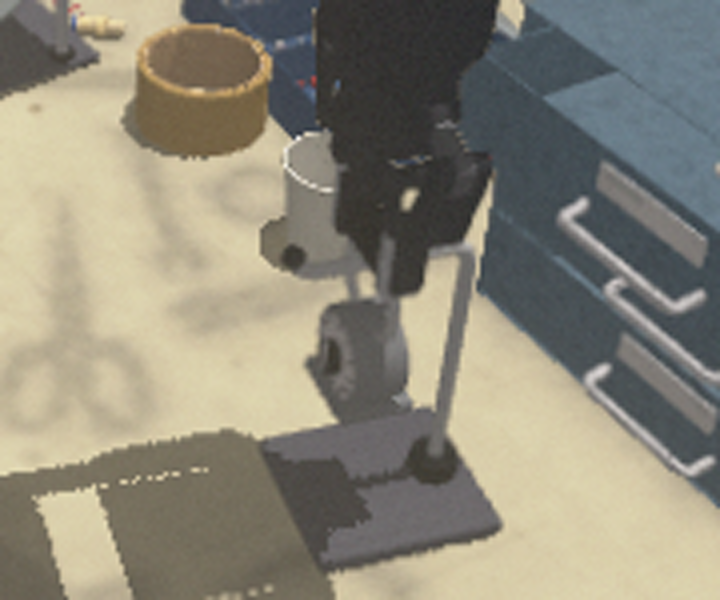

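View pics/w8.png

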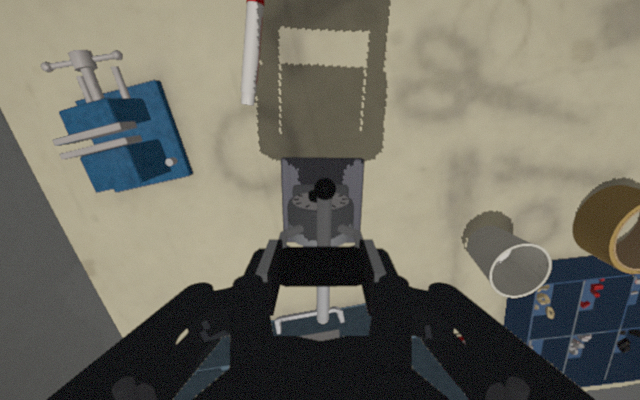

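The arm passes through the window under the block, with the tip at (324,187) in front of it, and contact came at the expected height. Releasing and retreating upward.

```bash
python3 - <<'E'
from h import *
p=np.array(r.current_tool_pos()); p[2]=.1815
r.move_linear(p,vel=.04)
r.set_gripper(.8)
r.move_linear(p+[0,0,.14],vel=.12)
r.move_to([.42,-.05,.36],rot(0.)); r.sleep(.5)
print(r.current_t())
grab('scene','s9');grab('wrist','w9'); grab('top','t9')
im=cv2.imread('pics/s9.png'); cv2.imwrite('pics/s9c.png',cv2.resize(im[150:350,240:440],None,fx=3,fy=3,interpolation=cv2.INTER_CUBIC))
im=cv2.imread('pics/t9.png'); cv2.imwrite('pics/t9c.png',cv2.resize(im[150:270,240:470],None,fx=3.4,fy=3.4,interpolation=cv2.INTER_CUBIC))
E
```

```text
28.8667
```

View pics/s9c.png

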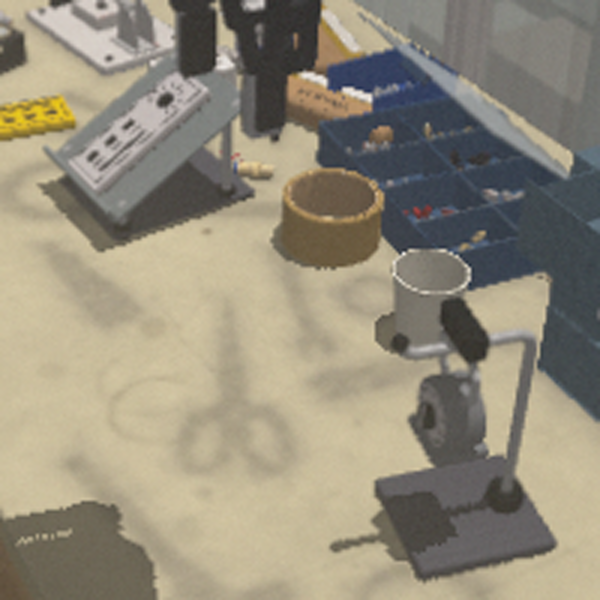

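View pics/w9.png

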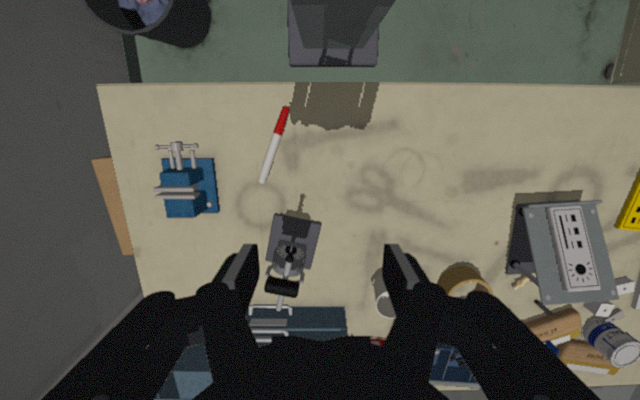

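View pics/t9c.png

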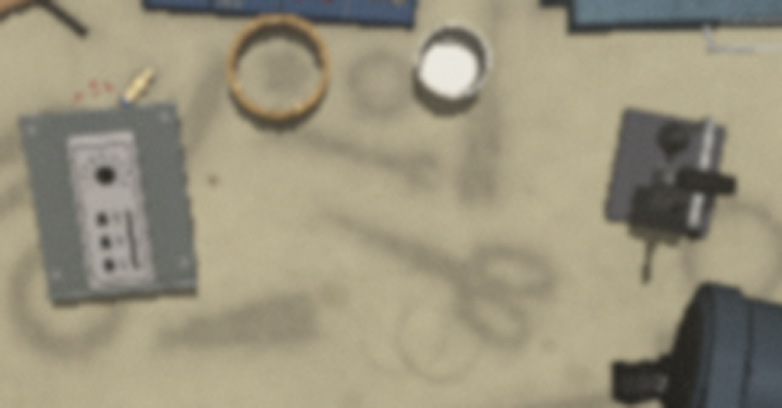

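The timer hangs at the middle of the arm, the panel lies square against the ledge, and the cup and tape have not moved. Handing in after a short settle.

```bash
python3 - <<'E'
from h import *
r.sleep(1.0)
im=grab('scene','s10'); a=load('s9')['pixels'].astype(int)
print(np.abs(a-im['pixels'])[150:350,240:440].mean(), (np.abs(a-im['pixels'])[150:350,240:440].max(2)>60).sum())
r.hand_in(); print(r.current_t())
E
```

```text
1.7860416666666667 0
the job is handed in; nothing more can be done
the job is handed in; nothing more can be done
```

The job is handed in, with both parts done in the order asked, at about 30 s of the 69 s allowed. The hand-in gives no verdict, so what follows rests on my own checks.

- **Panel:** it lies print side up, long way up the slope, square and close to centred on the board. I slid it down until it met the ledge with about 6 N, then let go. The depth readings afterwards show it still against the ledge, to within about 1 mm. It slid 14 mm before touching, where my image measurement had predicted 10.7 mm.
- **Timer:** it hangs by its handle near the middle of the hook's arm. The handle met the arm at the expected height, and I released it there.
- **Final state:** two pictures more than 1 s apart, with the arm clear of everything, showed no movement. The cup and tape roll look unmoved in the pictures, though I did not measure them.

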